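# Slot gauge check on a laptop stand

## Task

Check the wider of the two slots of the aluminium laptop stand: lift the flat-bladed gauge (the one with the rectangular grip and square-cornered collar) out of its wooden holder and lower its blade, in line with the slot and about midway along it, keeping hold until the collar rests on the walls of the stand; then let go and leave it standing there. Leave the round gauge undisturbed in its holder.

Things in the scene. Friction and masses are not known exactly. Their poses are not given: they have to be found in the camera images.
- flat_gauge: Flat-bladed gauge, 0.18 kg, upright. Origin: centre of its collar's underside; z up. Steel blade 50 mm along x, 6 mm thick (y), reaching 45 mm below the origin; rectangular aluminium collar 60 (x) by 48 (y) by 6 mm above it; then a grey rectangular plastic grip 40 (x) by 16 (y) mm, from 6 to 56 mm above the origin.
- holder_a: Fixed wooden holder in which the flat gauge starts, collar on its top, 62 mm above the bench. Origin under its centre. Slot along x, 16 mm wide, open at the ends; walls 70 (x) mm, 56 mm over both (y). Lift the gauge 45 mm straight up to clear it. A like holder carries the round gauge.
- round_gauge: Bystander to be left alone in its own holder: gauge with a round 50 mm collar, a round grey grip 22 mm across and 50 mm high above it, and a round 10 mm rod below. Origin: centre of the collar's underside, 62 mm above the bench.
- wide_slot (a point): Middle of the mouth of the stand's wider slot, level with its wall tops, 60 mm above the bench. x along the slot, y across, z up. Slot 24 mm wide, 160 long, 52 deep, open at both ends, walls 12 thick. With the gauge home its origin is at this height. The narrow slot (10 mm, not to be used) is parallel, 29 mm towards +y. The stand is fixed, base 180 by 80 mm.
Mind the look-alikes: they are no part of the job. What is shaped like the flat_gauge but black or blue is not meant.

How it is judged:
On the way:
1. the flat gauge, still held in the fingers, is lowered upright into the wide slot until its collar is within 12 mm of the wall tops (z of flat_gauge in the frame of wide_slot between -0.006 and 0.012 m and x of flat_gauge in the frame of wide_slot between -0.035 and 0.035 m and y of flat_gauge in the frame of wide_slot between -0.012 and 0.012 m and angle between flat_gauge's own z axis and vertical below 0.26 rad and contact force between the fingers and flat_gauge above 1 N), for 0.1 s.
At the end, for the whole second after the job is handed in: The flat gauge stands at rest in the wide slot: its collar's underside within 5 mm of the wall tops, its origin within 30 mm of the slot's middle lengthwise and 12 mm crosswise, blade within 17 degrees of the slot's direction, upright within 7 degrees (z of flat_gauge in the frame of wide_slot between -0.005 and 0.005 m and x of flat_gauge in the frame of wide_slot between -0.03 and 0.03 m and y of flat_gauge in the frame of wide_slot between -0.012 and 0.012 m and angle between the x axis of flat_gauge and the x axis of wide_slot, either way round below 0.3 rad and angle between flat_gauge's own z axis and vertical below 0.12 rad and linear speed of flat_gauge below 0.02 m/s); the robot touches nothing.
It fails at once if the round gauge is disturbed (moved more than 20 mm or tipped more than 17 degrees) (distance of round_gauge from where it was at the start of the episode above 0.02 m or angle between round_gauge's own z axis and vertical above 0.3 rad).
It also fails if it takes over 35 s, if anything falls off the work surface, if the arm or the gripper's body presses on something with over 40 N, if the wrist force passes 120 N, or if a joint passes its speed limit or range.

## Robot

A 6-joint arm with a two-finger parallel gripper is mounted at the origin on the work surface. World frame = base frame: x ahead of the robot, y to its left, z up, the work surface at z = 0. Lengths are in m, angles in rad, forces in N, time in s.
With the tool pointing down it reaches from about 0.225 to 0.875 m from the base axis. Payload 3.4 kg.
Tool frame: the origin (TCP) lies on the centre line of the jaws, within the pads' length; the fingertips stand 11 mm ahead of it and the grasp point (between the pads) lies 8 mm behind it; z points along the fingers, y is the line along which they close (so a half turn about z gives the same grasp; the last joint's range is limited). The gripper opens to 85 mm and grips with 20 to 120 N. Pads are 22 mm wide; open, the fingers measure 114 mm over their backs; the gripper's body (76 mm by 85 mm) begins 54 mm behind the grasp point. The pads swing forward as they close: fully open they stand 13 mm farther back than shut.
Start: joints at [1.104, 0.276, 1.505, -0, 1.361, -0.121], TCP at [0.195, 0.541, 0.242] pointing down, gripper open.
Joint ranges: [-2.89, 2.89], [-0.75, 2.08], [0.22, 2.7], [-1.18, 4.32], [0.11, 2.71], [-2.7, 2.7]. Speed limits (rad/s): [2.57, 2.57, 3.14, 3.14, 3.14, 3.14].

## Interface

Orientations are given as a unit quaternion [w, x, y, z].
In Python, from rig import manip, eyes, job gives the robot as it stands.
- The arm moves only by the tool drive_tool, never from a script. Its argument "rows" is a list of rows, each a list of 3 entries, a list of its own where there are three numbers: the turn, a rotation vector about the world's x, y, z in rad, then the shift along the world's x, y, z in cm, then the finger opening in cm, from 0 to 8.54. A call has 1 to 8 rows; each row shifts and turns the commanded pose from where the row before left it; what a row does not reach is not made up. A row lasts 1/8 s, in which the tool goes at most 62.5 mm and 10.7 degrees, less where a joint would pass 70% of its speed; a pose out of reach is approached as far as the arm can. A call is refused whole if a number of a shift passes 6.25 or a number of a turn 0.188, either way. A call with a gripper value outside its range is refused whole. The fingers move at their own pace and stop on an object; "force" is the grip in N (left out, the last holds). Time passes only in rows, so rows that do not move let the fingers close. It gives the time, the measured TCP pose, the force, the opening and the grip force at its end, in the units of the state.
- manip.get_state(): the state, without advancing time (a new reading comes with each control period).
- eyes.get_image(name): name is "scene" or "top" or "wrist"; returns the picture (384x512x3 uint8, red, green, blue); there is no depth.
- eyes.get_calibration(name): a dict with "camera_matrix" (3x3 intrinsics, pixels), "view" (4x4, takes a point from world to camera coordinates). Camera axes: x right, y up, looking along -z (the intrinsics and any distortion apply to the point x, -y, -z); pixel columns grow to the right and rows downward; lengths in m; the calibration is good to about 2 mm. A picture is of the moment at which its call begins: read the wrist's pose just before it. get_calibration takes no time and is no camera call; for the wrist camera it gives the pose at the moment of the call.
- job.sign_off(): hands the job in; it is judged then, once.
The state is a dict: "clock": time; "qpos": joint angles; "qd": joint speeds; "effort": joint torques, N m; "position": TCP position; "ee_rot": TCP orientation; "contact_force": force on the tool from outside, world axes, zero at the start; "moment": the same for the moment, N m; "width": finger opening in m; "gripper_force": force on a finger pad.
Only numpy, scipy, OpenCV 4.12 (cv2) and the standard library are available. Lean on these libraries where they do the work, as an engineer would, in place of code of your own. Each camera call takes 0.05 s, during which the arm holds its last target. There are 200 camera calls.

## Working session

There is one attempt and no reset: what is moved stays moved. The work goes in short steps, Python scripts to look and compute and a tool call to move; the robot and the scene stay as the last step left them, time stands still between calls to the robot, and variables do not carry over. Pictures are saved under pics/ and viewed, at most 10 in all, crops included, and the job is handed in when it is done.

Besides the shell and the picture viewer there is one more tool, called after "Emit:" as name([rows], argument=value, ...), one row to a line, values as JSON. drive_tool: Moves the arm, as the interface text tells. Its arguments: {"type":"object","properties":{"rows":{"type":"array"},"force":{"type":"number"}},"required":["rows"]}

```bash
mkdir -p pics; cat > h.py <<'E'
from rig import manip, eyes, job
import numpy as np, cv2
def grab(n,f):
    c=eyes.get_calibration(n); im=eyes.get_image(n); cv2.imwrite(f,im[:,:,::-1]); return c,im
def ray(c,uv):
    K=np.array(c["camera_matrix"]);V=np.array(c["view"]);d=np.linalg.inv(K)@[uv[0],uv[1],1];d=d*[1,-1,-1]
    R=V[:3,:3];return -R.T@V[:3,3],R.T@d
def onz(c,uv,z):
    o,d=ray(c,uv);return o+d*(z-o[2])/d[2]
def tri(obs):
    A=0;b=0
    for c,uv in obs:
        o,d=ray(c,uv);d=d/np.linalg.norm(d);P=np.eye(3)-np.outer(d,d);A=A+P;b=b+P@o
    return np.linalg.solve(A,b)
def proj(c,p):
    q=np.array(c["view"])@np.r_[p,1];q=q[:3]*[1,-1,-1];u=np.array(c["camera_matrix"])@q;return u[:2]/u[2]
E
python3 - <<'E'
from h import *
import pickle
C={}
ims=[]
for n in("scene","top","wrist"):
    C[n],im=grab(n,f"pics/{n}0.png");print({k:v for k,v in C[n].items()} if n=="top" else list(C[n]));
pickle.dump(C,open("c0.pkl","wb"));print(manip.get_state())
E
```

```text
['camera_matrix', 'view']
{'camera_matrix': array([[424.168566  ,   0.        , 247.66531634],
       [  0.        , 424.168566  , 194.0217899 ],
       [  0.        ,   0.        ,   1.        ]]), 'view': array([[-0.00442675, -0.99977099,  0.02093748,  0.09171967],
       [ 0.99660729, -0.00269003,  0.08225983, -0.45897727],
       [-0.08218467,  0.02123059,  0.99639096, -1.01055791],
       [ 0.        ,  0.        ,  0.        ,  1.        ]])}
['camera_matrix', 'view']
{'clock': 0.15, 'qpos': array([ 1.10397689e+00,  2.76449573e-01,  1.50584218e+00, -1.18022736e-05,
        1.36069490e+00, -1.20998115e-01]), 'qd': array([ 0.00089303, -0.0010843 , -0.00417176, -0.00035639, -0.00160155,
       -0.00044143]), 'effort': array([ 2.80794438e-05, -4.17144406e+01, -2.46032667e+01, -3.17167942e-04,
        7.68775848e-03,  3.87008834e-05]), 'position': array([0.1947441 , 0.54061579, 0.24163856]), 'ee_rot': array([-1.96395263e-04,  1.72049073e-01,  9.85088133e-01, -6.68785169e-04]), 'contact_force': array([ 0.0416407 , -0.39725505,  0.16571397]), 'moment': array([0.04645291, 0.0187398 , 0.0336495 ]), 'gripper_force': 0.0, 'width': 0.08504336199928629}
```

View pics/top0.png

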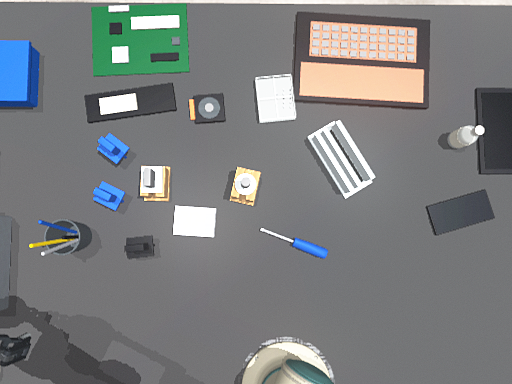

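View pics/scene0.png

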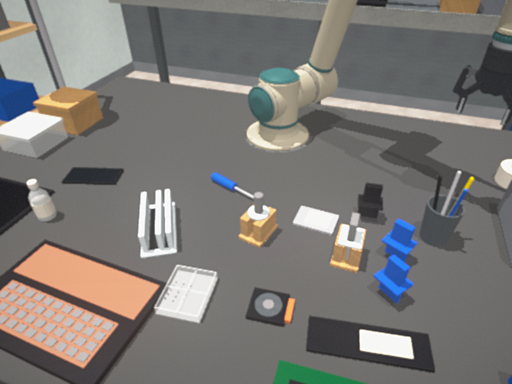

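The top view shows the flat gauge at about (150,178), the round gauge at (245,184) and the stand at (341,158). The scene view has them at (352,235), (258,215) and (157,220). I'll zoom in on the details.

```bash
python3 - <<'E'
import cv2,numpy as np
t=cv2.imread("pics/top0.png");s=cv2.imread("pics/scene0.png")
f=lambda im,x,y,w,h:cv2.resize(im[y:y+h,x:x+w],(400,300),interpolation=cv2.INTER_CUBIC)
# tiles: scale 5 (80x60) ; stand scale 4 (100x75)
cv2.imwrite("pics/z1.png",np.vstack([np.hstack([f(t,115,150,80,60),f(t,295,120,100,75)]),np.hstack([f(s,315,205,80,60),f(s,110,180,100,75)])]))
E
```

```text
(no output)
```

View pics/z1.png

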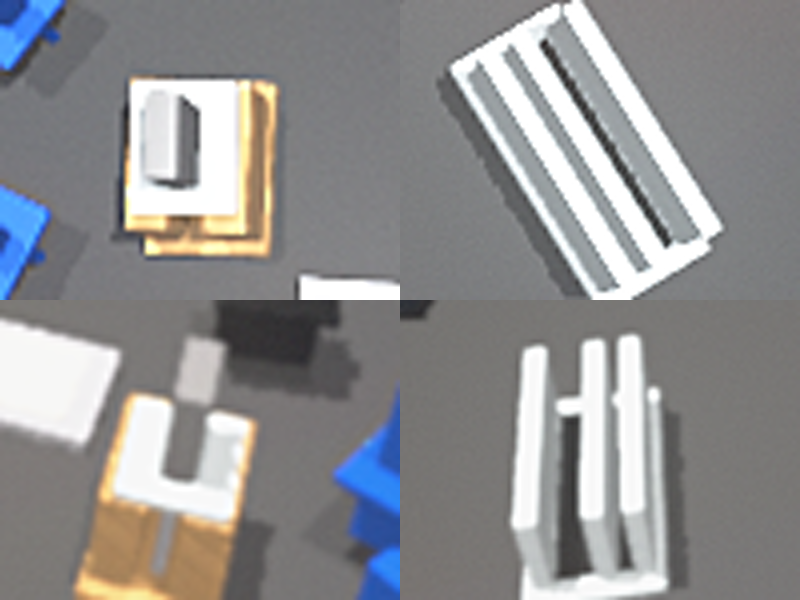

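The top tiles show the collar centred near (152,180) with the blade along image vertical, so along world x. The stand's wide slot is the right one in the top view and the left one in the scene view, around (150,213). Next I triangulate and overlay a model as a check.

```bash
cat > ov.py <<'E'
from h import *
def box(p,yaw,xs,ys,z):
    c,s=np.cos(yaw),np.sin(yaw);return [np.array([p[0]+c*x-s*y,p[1]+s*x+c*y,z]) for x,y in((xs[0],ys[0]),(xs[1],ys[0]),(xs[1],ys[1]),(xs[0],ys[1]))]
def draw(im,c,pts,col,off,k):
    q=np.array([(proj(c,p)+.5-off)*k for p in pts]);cv2.polylines(im,[np.int32(q*8)],True,col,1,cv2.LINE_AA,3)
def stand(im,c,p,yaw,off,k):
    for a,b in((-.024,-.012),(.012,.024),(.034,.046)): draw(im,c,box(p,yaw,(-.08,.08),(a,b),.06),(0,0,255),off,k)
def gauge(im,c,p,yaw,off,k):
    draw(im,c,box(p,yaw,(-.03,.03),(-.024,.024),p[2]+.006),(0,0,255),off,k);draw(im,c,box(p,yaw,(-.02,.02),(-.008,.008),p[2]+.056),(0,160,0),off,k)
E
python3 - <<'E'
from ov import *
import pickle
C=pickle.load(open("c0.pkl","rb"));t,s=C["top"],C["scene"]
S=lambda x,y:(110+(x-400)/4-.5,180+(y-300)/4-.5)
T=lambda x,y:(295+(x-400)/4-.5,120+y/4-.5)
print("gauge collar",tri([(t,(151.5,179.1)),(s,(351.3,235.9))]))
Q=[onz(s,S(*a),.06) for a in((548,347),(583,340),(580,518),(537,525))];print(np.round(Q,3))
# far/near right corners of top: wall3 outer
W=[onz(t,T(*a),.06) for a in((578,0),(722,230))];print("wall3 outer top",np.round(W,3))
print("wall3 outer scene",np.round([onz(s,S(*a),.06) for a in((523,347),(512,525))],3))
print("tri near corner",tri([(t,T(722,230)),(s,S(523,347))]),tri([(t,T(578,0)),(s,S(512,525))]))
d=W[0]-W[1];yaw=np.arctan2(d[1],d[0])
m=(W[0]+W[1])/2
# narrow is +y; wall3 outer at y=-.024
for yw in(yaw,yaw+np.pi):
    n=np.array([-np.sin(yw),np.cos(yw),0]);print(yw,m+.024*n)
G=tri([(t,(151.5,179.1)),(s,(351.3,235.9))]);G[2]=.062
p=[m+.024*np.array([-np.sin(y),np.cos(y),0]) for y in(yaw,yaw+np.pi)]
i=0 if p[0][1]>p[1][1] else 1
yy=(yaw,yaw+np.pi)[i];P=p[i]
print("use",P,yy)
it=cv2.imread("pics/top0.png");isc=cv2.imread("pics/scene0.png")
def tile(im,c,x,y,w,h,f):
    o=cv2.resize(im[y:y+h,x:x+w],(400,300),interpolation=cv2.INTER_CUBIC);f(o,c,np.array([x,y]),400/w);return o
g=lambda o,c,off,k:gauge(o,c,G,0.,off,k)
st=lambda o,c,off,k:stand(o,c,P,yy,off,k)
cv2.imwrite("pics/z2.png",np.vstack([np.hstack([tile(it,t,115,150,80,60,g),tile(it,t,295,120,100,75,st)]),np.hstack([tile(isc,s,315,205,80,60,g),tile(isc,s,110,180,100,75,st)])]))
E
```

```text
gauge collar [0.49056488 0.31314242 0.06509204]
[[ 0.491 -0.197  0.06 ]
 [ 0.478 -0.18   0.06 ]
 [ 0.618 -0.096  0.06 ]
 [ 0.63  -0.116  0.06 ]]
wall3 outer top [[ 0.632 -0.126  0.06 ]
 [ 0.495 -0.208  0.06 ]]
wall3 outer scene [[ 0.496 -0.212  0.06 ]
 [ 0.635 -0.129  0.06 ]]
tri near corner [ 0.49600073 -0.21001365  0.05989889] [ 0.63348197 -0.12790284  0.05889213]
0.5375092438716518 [ 0.55152117 -0.14667303  0.06      ]
3.679101897461445 [ 0.57609708 -0.18790439  0.06      ]
use [ 0.55152117 -0.14667303  0.06      ] 0.5375092438716518
```

View pics/z2.png

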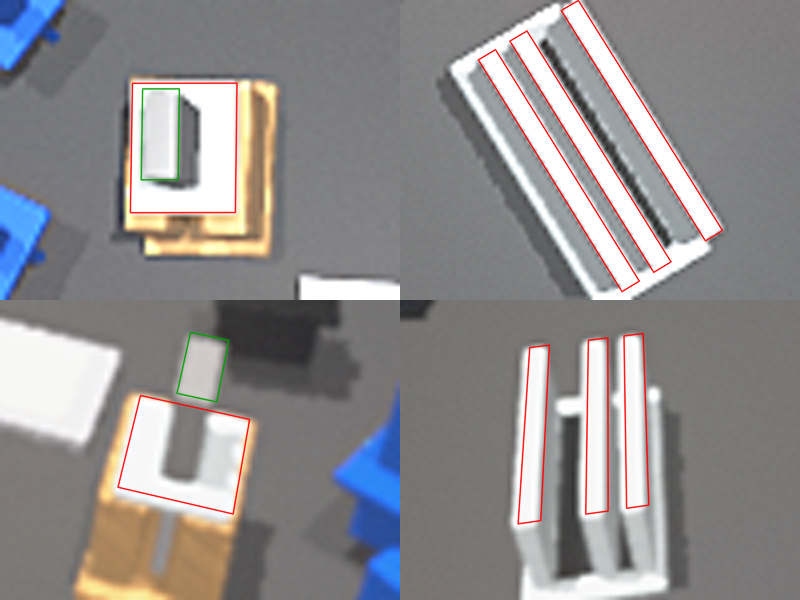

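The overlay fits in both views. The slot centre is (0.5515,-0.1467) with yaw 0.5375, and the gauge is at (0.491,0.313) with yaw about 0. Triangulated heights are 59–60 mm for the wall tops and 65 mm for the collar top (68 expected). Moving above the gauge.

Emit:
drive_tool([
  [[0,0,0.05],[4.2,-3.2,0],5],
  [[0,0,0.05],[4.2,-3.2,0],5],
  [[0,0,0.05],[4.2,-3.2,0],5],
  [[0,0,0.05],[4.2,-3.2,0],5],
  [[0,0,0.05],[4.2,-3.2,0],5],
  [[0,0,0.05],[4.2,-3.3,0],5],
  [[0,0,0.046],[4.4,-3.5,0],5],
  [[0,0,0],[0,0,-4],5],
], force=60)

```text
clock: 1.15
position: [0.4966, 0.3113, 0.2043]
ee_rot: [0.004, 0.002, 1.0, 0.001]
contact_force: [0.7, 0.6, -0.5]
width: 0.0501
gripper_force: 0.0
```

Emit:
drive_tool([
  [[0,0,0],[0,0,0],5],
  [[0,0,0],[0,0,0],5],
])

```text
clock: 1.4
position: [0.4908, 0.3135, 0.203]
ee_rot: [0.0, -0.0, 1.0, 0.0]
contact_force: [-0.4, 0.6, 0.3]
width: 0.05
gripper_force: 0.0
```

```bash
python3 - <<'E'
from ov import *
c,im=grab("wrist","pics/w1.png");print(manip.get_state()["position"])
o=cv2.imread("pics/w1.png");gauge(o,c,np.array([.4906,.3131,.062]),0.,np.zeros(2),1);cv2.imwrite("pics/w1o.png",o)
E
```

```text
[0.49108648 0.31385339 0.20364899]
```

View pics/w1o.png

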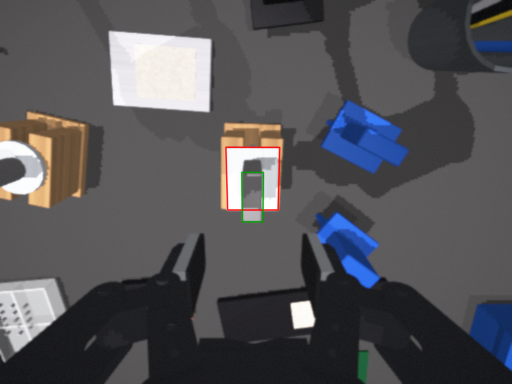

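In the wrist view the modelled collar and grip (centre about (253,190)) match the image. The blue look-alikes at (365,135) and (350,250) stay clear of the fingers. Descend and grip.

Emit:
drive_tool([
  [[0,0,0],[0,0,-4],4],
  [[0,0,0],[0,0,-4],4],
  [[0,0,0],[0,0,-2],4],
  [[0,0,0],[0,0,-1.3],4],
  [[0,0,0],[0,0,0],4],
  [[0,0,0],[0,0,0],1],
  [[0,0,0],[0,0,0],1],
  [[0,0,0],[0,0,0],1],
], force=60)

```text
clock: 2.45
position: [0.4918, 0.3135, 0.0908]
ee_rot: [0.001, -0.0, 1.0, 0.001]
contact_force: [0.5, 0.7, 6.2]
width: 0.0155
gripper_force: 59.3
```

Gripped (15.5 mm). Lifting high enough that the blade passes over everything.

Emit:
drive_tool([
  [[0,0,0],[0,0,1],1],
  [[0,0,0],[0,0,2],1],
  [[0,0,0],[0,0,3],1],
  [[0,0,0],[0,0,3],1],
  [[0,0,0],[0,0,3],1],
  [[0,0,0],[0,0,2],1],
  [[0,0,0],[0,0,0],1],
])

```text
clock: 3.32
position: [0.4916, 0.3132, 0.231]
ee_rot: [0.001, -0.0, 1.0, 0.001]
contact_force: [-0.2, 0.1, -1.7]
width: 0.0155
gripper_force: 58.4
```

Emit:
drive_tool([
  [[0,0,0.034],[0.4,-2,0],1],
  [[0,0,0.034],[0.4,-3,0],1],
  [[0,0,0.034],[0.4,-3,0],1],
  [[0,0,0.034],[0.4,-3,0],1],
  [[0,0,0.034],[0.4,-3,0],1],
  [[0,0,0.034],[0.4,-3,0],1],
  [[0,0,0.034],[0.4,-3,0],1],
  [[0,0,0.034],[0.4,-3,0],1],
])

```text
clock: 4.32
position: [0.5219, 0.0819, 0.2278]
ee_rot: [-0.002, -0.136, 0.991, 0.0]
contact_force: [0.7, -0.1, -0.7]
width: 0.0151
gripper_force: 58.6
```

Emit:
drive_tool([
  [[0,0,0.034],[0.4,-3,0],1],
  [[0,0,0.034],[0.4,-3,0],1],
  [[0,0,0.034],[0.4,-3,0],1],
  [[0,0,0.034],[0.4,-3,0],1],
  [[0,0,0.034],[0.4,-3,0],1],
  [[0,0,0.034],[0.4,-3,0],1],
  [[0,0,0.034],[0.4,-3,0],1],
  [[0,0,0.028],[0,-2,0],1],
])

```text
clock: 5.32
position: [0.5502, -0.1482, 0.2276]
ee_rot: [-0.001, -0.266, 0.964, 0.001]
contact_force: [-0.5, 0.9, -2.2]
width: 0.0152
gripper_force: 58.6
```

Emit:
drive_tool([
  [[0,0,0],[0,0,0],1],
  [[0,0,0],[0,0,0],1],
])

```text
clock: 5.58
position: [0.5502, -0.1462, 0.2284]
ee_rot: [-0.001, -0.266, 0.964, 0.001]
contact_force: [1.0, -0.3, -1.8]
width: 0.0152
gripper_force: 58.6
```

```bash
python3 - <<'E'
from ov import *
from scipy.spatial.transform import Rotation as R
st=manip.get_state();p=st["position"];q=st["ee_rot"];y=R.from_quat(np.r_[q[1:],q[0]]).as_matrix()[:2,1];print(p,"yaw",np.arctan2(y[1],y[0])-np.pi/2,st["qpos"],st["width"])
yaw=np.arctan2(y[1],y[0])-np.pi/2
G=np.array([p[0],p[1],p[2]-.029])
P=np.array([.5515,-.1467,.06])
def tile(n,f,x,yy,w,h):
    c,im=grab(n,f);o=cv2.resize(cv2.imread(f)[yy:yy+h,x:x+w],(400,300),interpolation=cv2.INTER_CUBIC);off=np.array([x,yy]);gauge(o,c,G,yaw,off,400/w);stand(o,c,P,.5375,off,400/w);return o
a=tile("top","pics/t2.png",270,90,132,99);b=tile("scene","pics/s2.png",90,110,160,120);c=tile("wrist","pics/w2.png",0,0,512,384)
cv2.imwrite("pics/z3.png",np.vstack([np.hstack([a,b]),np.hstack([c,c*0])]))
E
```

```text
[ 0.55024684 -0.14616009  0.22841616] yaw 0.537760562340881 [-3.82326725e-01  2.76624896e-01  1.53893962e+00  8.13048623e-04
  1.32840828e+00 -2.49108067e+00] 0.015191009460177207
```

View pics/z3.png

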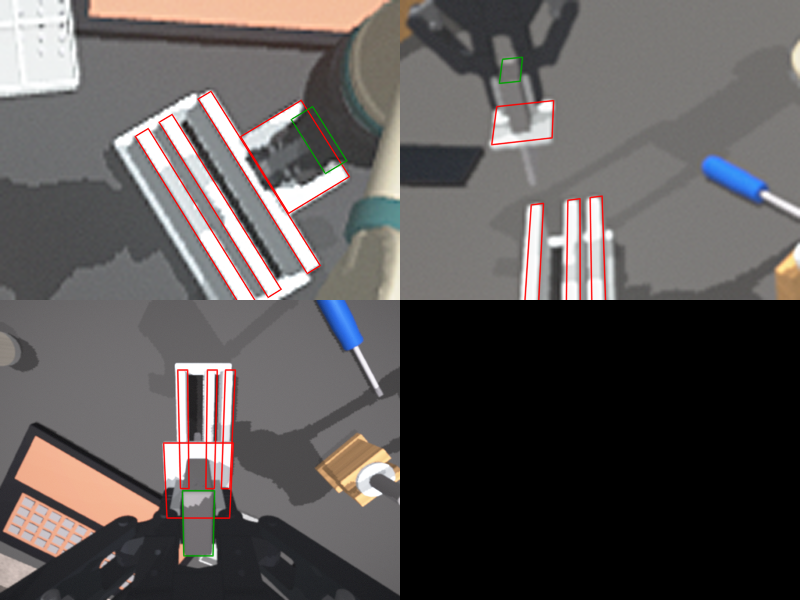

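All three views match: the held gauge is upright, aligned with the wide slot and over its middle (wrist tile about (197,480)). The gauge origin is at 0.199, so about 13.9 cm to go. Lowering.

Emit:
drive_tool([
  [[0,0,0],[0.1,0,-3],1],
  [[0,0,0],[0,0,-3],1],
  [[0,0,0],[0,0,-3],1],
  [[0,0,0],[0,0,-1],1],
  [[0,0,0],[0,0,-1],1],
  [[0,0,0],[0,0,-1],1],
  [[0,0,0],[0,0,-1],1],
  [[0,0,0],[0,0,0],1],
])

```text
clock: 6.72
position: [0.5514, -0.1468, 0.0987]
ee_rot: [-0.001, -0.266, 0.964, 0.0]
contact_force: [0.1, -0.5, -1.5]
width: 0.0151
gripper_force: 58.6
```

Emit:
drive_tool([
  [[0,0,0],[0,0,-0.5],1],
  [[0,0,0],[0,0,-0.3],1],
  [[0,0,0],[0,0,-0.1],1],
  [[0,0,0],[0,0,0],1],
  [[0,0,0],[0,0,0],1],
])

```text
clock: 7.35
position: [0.552, -0.1471, 0.0905]
ee_rot: [0.0, -0.266, 0.964, -0.0]
contact_force: [-0.3, -0.1, -1.6]
width: 0.0149
gripper_force: 58.6
```

Emit:
drive_tool([
  [[0,0,0],[0,0,-0.1],1],
  [[0,0,0],[0,0,-0.1],1],
  [[0,0,0],[0,0,0],1],
])

```text
clock: 7.72
position: [0.552, -0.1471, 0.0888]
ee_rot: [0.0, -0.266, 0.964, -0.0]
contact_force: [-0.7, -0.1, 2.6]
width: 0.0152
gripper_force: 59.2
```

The force rose from -1.6 to +2.6 N at the expected height, so the collar is resting on the walls. Release and retreat.

Emit:
drive_tool([
  [[0,0,0],[0,0,0],2.5],
  [[0,0,0],[0,0,0],4],
  [[0,0,0],[0,0,0],4],
  [[0,0,0],[0,0,2],4],
  [[0,0,0],[0,0,4],4],
  [[0,0,0],[0,0,5],4],
  [[0,0,0],[0,0,3],4],
  [[0,0,0],[0,0,0],4],
])

```text
clock: 8.72
position: [0.5534, -0.1476, 0.2311]
ee_rot: [0.002, -0.266, 0.964, -0.002]
contact_force: [0.1, -0.1, -0.1]
width: 0.0404
gripper_force: 0.0
```

```bash
python3 - <<'E'
from ov import *
print(manip.get_state()["position"])
G=np.array([.5515,-.1467,.06])
def tile(n,f,x,yy,w,h):
    c,im=grab(n,f);o=cv2.resize(cv2.imread(f)[yy:yy+h,x:x+w],(400,300),interpolation=cv2.INTER_CUBIC);gauge(o,c,G,.5375,np.array([x,yy]),400/w);return o
b=tile("scene","pics/s3.png",90,140,120,90);c=tile("wrist","pics/w3.png",120,80,280,210)
cv2.imwrite("pics/z4.png",np.hstack([b,c]))
E
```

```text
[ 0.55342967 -0.1475765   0.23108199]
```

View pics/z4.png

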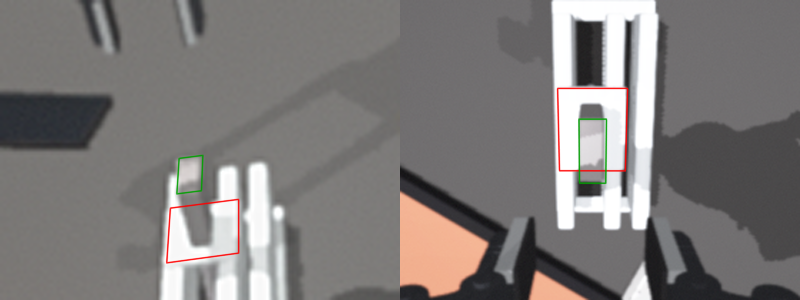

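The gauge stands in the wide slot, upright and centred on its predicted outline (scene tile (203,230), wrist tile (592,130)). The gripper is clear.

```bash
python3 -c "
from rig import job
print(job.sign_off())"
```

```text
the job is handed in; nothing more can be done
None
```

The flat gauge is standing upright in the stand's wide slot, about midway along it with its collar on the walls; the gripper has let go, the round gauge's holder was never approached, and the job is handed in (the sign-off gave no verdict).

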